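# Zero the flash power dial and set it four clicks back

## Task

Reset the flash power dial on the grey module: turn it clockwise (seen from above) until it rests firmly against its end stop, without forcing it - the stop is only held by friction and must not be dragged round - then turn it back anticlockwise exactly four clicks and let go of it. Leave the capacitor, the lens mount and the resistor lying beside the module where they are.

Things in the scene. Friction and masses are not known exactly. Their poses are not given: they have to be found in the camera images.
- module: Fixed flash power module: grey box 130 x 150 mm, 60 mm high, aluminium top plate 136 x 156 mm, thin steel foot 150 x 170 mm. Origin: centre of its underside; z up; the dial's upright axis passes through it. The dial's end stop is hidden inside, at an angle that differs every time; turning the dial against it with 0.3 to 0.5 N m is firm; above 0.75 N m the stop itself slips round, which is a fault.
- dial: Black click dial on the module: skirt 58 mm wide, 9 mm high, under a wing bar. Origin: on its axis, at the plate. Turns about z only. Click rests every 18 deg (0.314 rad), it snaps into them if let go; 0.1 N m turns it over a click. Clockwise from above, after one to three clicks, comes the last rest and 3 deg beyond it the end stop. Four clicks back: 72 deg from that rest, 75 from the stop.
- dial_grip (a point): Grip point of the dial's upright wing bar: bar 50 mm long, 14 mm wide, standing from 9 to 42 mm above the module's top plate, centred on the axis. This point is on the axis, inside the bar, 31 mm above the top plate (91 mm above the work surface), and turns with the dial. x runs along the bar towards the end with the white line, y across its 14 mm, z up.
- capacitor: Bystander: matte silver capacitor can, loose, upright, 35 mm across, 50 mm high with two 6 mm terminals on top. Origin: centre of its underside.
- lens_mount: Bystander: black plastic lens mount ring, loose, lying flat, 54 mm across, 14 mm high. Origin: centre of its underside.
- resistor: Bystander: white ceramic resistor block, loose, 60 x 18 x 18 mm, its length along its x axis. Origin: centre of its underside.
Mind the look-alikes: they are no part of the job. There is more than one size of the module; the one meant has the size given above.

How it is judged (in metres and radians):
On the way:
1. the dial rests firmly against its end stop (about 0.2 N m at the dial) (contact force between dial_lug and stop_lug above 5 N), for 0.1 s.
At the end, for the whole second after the job is handed in: the dial, let go, rests in the fourth click back from its end stop (within 7 degrees of it), the stop has not been dragged round and the bystanders are where they were (distance between four_back and stop_lug below 0.0025 m); the robot touches nothing.
It fails at once if the end stop was forced round by more than about 6 degrees (distance of stop_lug from where it was at the start of the episode above 0.002 m).
It fails at once if the capacitor was moved more than 10 mm (distance of capacitor from where it was at the start of the episode above 0.01 m).
It fails at once if the lens mount was moved more than 10 mm (distance of lens_mount from where it was at the start of the episode above 0.01 m).
It fails at once if the resistor was moved more than 10 mm (distance of resistor from where it was at the start of the episode above 0.01 m).
It also fails if it takes over 72 s, if anything falls off the work surface, if the arm or the gripper's body presses on something with over 40 N, if the wrist force passes 120 N, or if a joint passes its speed limit or range.

## Robot

A 6-joint arm with a two-finger parallel gripper is mounted at the origin on the work surface. World frame = base frame: x ahead of the robot, y to its left, z up, the work surface at z = 0. Lengths are in m, angles in degrees, forces in N, time in s.
With the tool pointing down it reaches from about 0.375 to 0.9 m from the base axis. Payload 3.1 kg.
Tool frame: the origin (TCP) lies on the centre line of the jaws, within the pads' length; the fingertips stand 25 mm ahead of it and the grasp point (between the pads) lies 6 mm ahead of it; z points along the fingers, y is the line along which they close (so a half turn about z gives the same grasp; the last joint's range is limited). The gripper opens to 87 mm and grips with 3 to 60 N. Pads are 19 mm wide; open, the fingers measure 117 mm over their backs; the gripper's body (75 mm by 190 mm) begins 51 mm behind the grasp point.
Start: joints at [62.366, 30.224, 82.088, -0, 67.689, -10.227], TCP at [0.187, 0.596, 0.248] pointing down, gripper open.
Joint ranges: [-176.69, 176.69], [-43.24, 126.21], [12.49, 139.97], [-82, 262], [0, 151.66], [-163.58, 163.58]. Speed limits (degrees/s): [159.86, 159.86, 180, 180, 180, 180].

## Interface

Orientations are given as a 3x3 rotation matrix whose columns are the frame's x, y, z axes.
In Python, from rig import bot, cams, models gives the robot as it stands. The module is installed in compiled form; this text tells all that it offers.
- The arm moves only by the shell command python3 -m handwheel 'ROWS' [OPENING]. ROWS is JSON, a list of rows, each a list of 6 numbers: the shift along the world's x, y, z each as a share of 1 m, from -1 to 1, then the turn, a rotation vector about the world's x, y, z each as a share of 2 rad, from -1 to 1. In form: [[dx, dy, dz, wx, wy, wz], ...]. A call has exactly 8 rows; each row is the pose to reach, as a shift and turn from the pose commanded when the call began; what a row does not reach only later rows make up. A row lasts 1/12 s, in which the tool goes at most 41.7 mm and 7.16 degrees, less where a joint would pass 70% of its speed; a pose out of reach is approached as far as the arm can. A call with a number of a shift or a turn outside -1 to 1 is refused whole. A call with a gripper value outside its range is refused whole. OPENING is the opening, from -1 (shut) to 1 (fully open), so that 0 is half open, set as the call begins (- or left out, the last holds). The fingers move at their own pace and stop on an object; the grip force is fixed at half the most. Time passes only in rows, so rows that repeat a pose let the fingers close, or fill a call up. It gives the time, the measured TCP pose, the force, the opening and the grip force at its end, in the units of the state.
- bot.read_state(): the state, without advancing time (a new reading comes with each control period).
- cams.capture(name): name is "side" or "top" or "wrist"; returns (picture, depth): 420x560x3 uint8, blue, green, red; 420x560 float32, m along the optical axis (not along the pixel's ray), 0 where there is no reading.
- cams.calibration(name): a dict with "mtx" (3x3 intrinsics, pixels), "dist_coeffs" ([k1, k2, p1, p2, k3] as OpenCV has them; the pictures are not rectified), "R" (3x3) and "t" (3): a world point X has camera coordinates R X + t; the wrist camera has in their place "tool_from_camera" (4x4, takes a point from camera to tool coordinates, whose origin is the TCP and whose axes are the flange's). Camera axes: x right, y down, z forward; pixel columns grow to the right and rows downward; lengths in m; the calibration is good to about 2 mm. A picture is of the moment at which its call begins: read the wrist's pose just before it. calibration takes no time and is no camera call.
- bot.hand_in(): hands the job in; it is judged then, once.
Trained networks look in the newest picture that a camera, given by its name, has taken for a name from the list of things; names that differ only in an ending like _2 or _b are one class to them, and where a whole thing is asked for, a point or a joint stands for the part that bears it (a point fixed in the world has none). Each returns a list of dicts, best first, with "conf" (0 to 1); they miss things now and then, are a little off and sometimes report something else, mostly with a low value. They report only what shows in the picture. A call takes as long as a camera call. They do not tell look-alikes from the thing itself.
- models.spot_in(query, camera): "position" ([column, row] in pixels, amid what is visible of it).
- models.tip_of(query, camera): "position" ([column, row] in pixels: a listed point, or the origin of a listed thing).
The state is a dict: "time_s": time; "joint_positions": joint angles; "qvel": joint speeds; "tau": joint torques, N m; "position": TCP position; "tcp_rot": TCP orientation; "force": force on the tool from outside, world axes, zero at the start; "moment": the same for the moment, N m; "opening": opening from 0.0 (shut) to 1.0 (fully open); "grasp_force": force on a finger pad.
Only numpy, scipy, OpenCV 4.12 (cv2) and the standard library are available. Lean on these libraries where they do the work, as an engineer would, in place of code of your own. Each camera call takes 0.05 s, during which the arm holds its last target. There are 200 camera calls.

## Working session

There is one attempt and no reset: what is moved stays moved. The work goes in short steps, Python scripts to look and compute and a shell command to move; the robot and the scene stay as the last step left them, time stands still between calls to the robot, and variables do not carry over. Pictures are saved under pics/ and viewed, at most 10 in all, crops included, and the job is handed in when it is done.

```bash
mkdir -p pics; cat > h.py <<'E'
import numpy as np,cv2
from rig import bot,cams,models
def world(cam,px,depth=None,z=None,st=None):
    c=cams.calibration(cam);K=np.array(c["mtx"]);d=np.array(c["dist_coeffs"])
    n=cv2.undistortPoints(np.array([[px]],float),K,d)[0,0];ray=np.array([n[0],n[1],1.])
    if cam=="wrist":
        T=np.array(c["tool_from_camera"]);R=np.array(st["tcp_rot"])@T[:3,:3];o=np.array(st["tcp_rot"])@T[:3,3]+st["position"]
    else:
        R=np.array(c["R"]).T;o=-R@np.array(c["t"])
    v=R@ray
    s=depth if z is None else (z-o[2])/v[2]
    return o+s*v
E
python3 - <<'E'
from h import *
ims=[]
for n in("top","side"):
    im,d=cams.capture(n);ims.append(im);np.save(f"{n}_d.npy",d);cv2.imwrite(f"pics/{n}1.png",im)
    for q in("module","dial","dial_grip","capacitor","lens_mount","resistor"):
        for r in models.tip_of(q,n)[:4]:
            p=r["position"];dd=d[int(p[1]),int(p[0])]
            print(n,q,np.round(p,1),round(r["conf"],2),np.round(world(n,p,depth=dd),3))
print(bot.read_state())
E
```

```text
top module [210.8 336.4] 0.96 [0.327 0.195 0.092]
top module [303.8 211.3] 0.88 [0.56  0.027 0.07 ]
top module [141.1 150.5] 0.61 [0.676 0.345 0.086]
top dial [305.3 209.6] 0.74 [0.562 0.024 0.078]
top dial [198.2 342.9] 0.69 [0.321 0.209 0.135]
top dial [126.5 138.9] 0.58 [0.69  0.364 0.114]
top dial_grip [307.2 203.6] 0.97 [0.568 0.022 0.102]
top dial_grip [197.9 345.6] 0.65 [0.317 0.209 0.138]
top dial_grip [118.2 127.3] 0.55 [0.702 0.371 0.139]
top capacitor [311.  147.1] 0.63 [0.696 0.011 0.053]
top lens_mount [380.8 223.2] 0.7 [ 0.549 -0.137 -0.   ]
top lens_mount [218.9 214.6] 0.52 [0.562 0.199 0.02 ]
top resistor [218.6 214.3] 0.54 [0.562 0.2   0.021]
side module [384.4 319. ] 0.95 [0.32  0.286 0.082]
side module [271.2 225.1] 0.81 [0.554 0.098 0.06 ]
side module [132.4 337. ] 0.78 [0.66  0.422 0.083]
side dial [388.4 284.2] 0.88 [0.321 0.224 0.093]
side dial [119.  306.5] 0.71 [0.701 0.388 0.095]
side dial_grip [394.7 266.1] 0.8 [0.318 0.222 0.133]
side dial_grip [112.4 288.2] 0.72 [0.703 0.386 0.132]
side dial_grip [271.5 192.4] 0.64 [0.569 0.047 0.102]
side capacitor [213.
[... 240 characters left out ...]
.21672216e-05,
        6.76904306e+01, -1.02259648e+01]), 'qvel': array([-0.04322889,  0.02458437, -0.06636234,  0.01433888,  0.03163758,
        0.06390325]), 'tau': array([-5.39678713e-04, -4.39869440e+01, -1.76949906e+01,  6.33503613e-02,
        5.01018763e-02,  5.99415728e-06]), 'position': array([0.18691088, 0.59637462, 0.24757623]), 'tcp_rot': array([[-9.54209085e-01,  2.99140473e-01,  1.05861709e-05],
       [ 2.99140473e-01,  9.54209085e-01,  1.97983986e-05],
       [-4.17891816e-06,  2.20585640e-05, -1.00000000e+00]]), 'force': array([ 0.620017  , -0.47543529, -0.24396863]), 'moment': array([-0.05227418,  0.04554977, -0.0595507 ]), 'grasp_force': 0.0, 'opening': 0.9972645483301115}
```

View pics/top1.png

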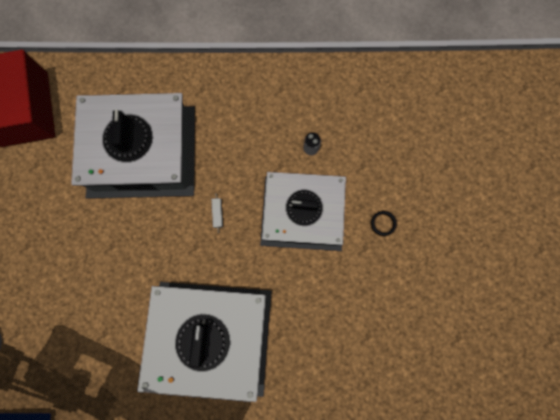

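Top picture: three dial modules, at (303,211), (203,342) and (127,139). The plates of the last two are at about 0.09 m, so they are oversized look-alikes. The middle one, at (303,211), has its plate at about 0.06 m and a bar top at 0.102 m, as described. The capacitor, resistor and ring lie beside it. I'll check this in a close crop.

```bash
python3 - <<'E'
from h import *
im=cv2.imread("pics/top1.png");d=np.load("top_d.npy")
cv2.imwrite("pics/crop.png",cv2.resize(im[160:260,250:360],None,fx=5,fy=5,interpolation=cv2.INTER_CUBIC))
P=np.array([np.r_[world("top",(u,v),depth=d[v,u])] for v in range(165,255) for u in range(255,355) if d[v,u]>0])
for lo,hi in((.05,.066),(.085,.11)):
    m=P[(P[:,2]>lo)&(P[:,2]<hi)][:,:2].astype(np.float32)
    print(len(m),cv2.minAreaRect(m),np.median(P[(P[:,2]>lo)&(P[:,2]<hi),2]))
E
```

```text
Traceback (most recent call last):
  File "h.py", line 4, in world
    c=cams.calibration(cam);K=np.array(c["mtx"]);d=np.array(c["dist_coeffs"])
ValueError: time passes only in moves, steps and waits
```

View pics/crop.png

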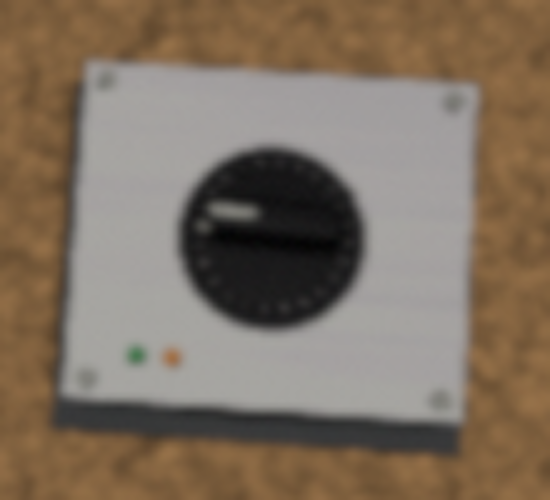

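The crop shows one 136:156 plate, about 78 px long (roughly 156 mm), with the dial at its centre. The white-line end of the bar points left and slightly up, which is world +y leaning towards +x. That is the module meant, so I'm moving above it.

```bash
python3 -m handwheel '[[0.022,-0.033,0,0,0,-0.055],[0.044,-0.066,0,0,0,-0.11],[0.066,-0.1,0,0,0,-0.165],[0.088,-0.133,0,0,0,-0.22],[0.11,-0.166,0,0,0,-0.275],[0.132,-0.2,0,0,0,-0.33],[0.154,-0.233,0,0,0,-0.385],[0.176,-0.266,0,0,0,-0.44]]' -
python3 -m handwheel '[[0.025,-0.033,0,0,0,-0.055],[0.05,-0.066,0,0,0,-0.11],[0.075,-0.1,0,0,0,-0.165],[0.1,-0.133,0,0,0,-0.22],[0.125,-0.166,0,0,0,-0.235],[0.15,-0.2,0,0,0,-0.235],[0.175,-0.233,0,0,0,-0.235],[0.2,-0.266,0,0,0,-0.235]]' -0.1
python3 -m handwheel '[[0.001,-0.03,0,0,0,0],[0.002,-0.04,0,0,0,0],[0.002,-0.04,0,0,0,0],[0.002,-0.04,0,0,0,0],[0.002,-0.04,0,0,0,0],[0.002,-0.04,0,0,0,0],[0.002,-0.04,0,0,0,0],[0.002,-0.04,0,0,0,0]]' -
cat > h.py <<'E'
import numpy as np,cv2
from rig import bot,cams,models
C={}
def world(cam,px,depth=None,z=None,st=None):
    c=C.setdefault(cam,None) or C.__setitem__(cam,cams.calibration(cam)) or C[cam]
    K=np.array(c["mtx"]);d=np.array(c["dist_coeffs"])
    n=cv2.undistortPoints(np.array(px,float).reshape(-1,1,2),K,d)[:,0];ray=np.c_[n,np.ones(len(n))]
    if cam=="wrist":
        T=np.array(c["tool_from_camera"]);r=np.array(st["tcp_rot"]);R=r@T[:3,:3];o=r@T[:3,3]+st["position"]
    else:
        R=np.array(c["R"]).T;o=-R@np.array(c["t"])
    v=ray@R.T
    s=np.ravel(depth) if z is None else (z-o[2])/v[:,2]
    return o+np.atleast_1d(s)[:,None]*v
E
cat > look.py <<'E'
from h import *
import sys
st=bot.read_state();im,d=cams.capture("wrist");cv2.imwrite(f"pics/{sys.argv[1]}.png",im)
for q in("dial_grip","dial"):
    for r in models.tip_of(q,"wrist")[:2]: print(q,np.round(r["position"],1),round(r["conf"],2),world("wrist",r["position"],z={"dial":.06,"dial_grip":.091}[q],st=st).round(4))
v,u=np.nonzero(d>0);P=world("wrist",np.c_[u,v],depth=d[v,u],st=st)
near=np.hypot(P[:,0]-.565,P[:,1]-.024)<.06
for lo,hi in((.063,.075),(.09,.112)):
    Q=P[near&(P[:,2]>lo)&(P[:,2]<hi)]
    if len(Q)>20:
        print(len(Q),cv2.minAreaRect(Q[:,:2].astype(np.float32)),np.median(Q[:,2]))
        w,V=np.linalg.eigh(np.cov(Q[:,:2].T));print("axis deg",np.degrees(np.arctan2(*V[::-1,1]))%180,"mean",Q.mean(0))
print(st["time_s"],st["position"],np.degrees(np.arctan2(st["tcp_rot"][1][1],st["tcp_rot"][0][1])),st["joint_positions"].round(1),st["opening"],st["force"],st["moment"])
E
python3 look.py w1
```

```text
time_s: 1.37
position: [0.3637, 0.3288, 0.2479]
tcp_rot: [[-0.373, 0.928, 0.001], [0.928, 0.373, 0.0], [0.0, 0.001, -1.0]]
force: [-0.1, 0.3, -0.5]
opening: 1.001
grasp_force: 0.0
time_s: 2.03
position: [0.5639, 0.0624, 0.2478]
tcp_rot: [[0.083, 0.997, 0.0], [0.997, -0.083, 0.0], [0.0, 0.0, -1.0]]
force: [0.9, 1.2, 0.7]
opening: 0.496
grasp_force: 0.0
time_s: 2.7
position: [0.5646, 0.0257, 0.2477]
tcp_rot: [[0.081, 0.997, 0.0], [0.997, -0.081, 0.0], [0.0, 0.0, -1.0]]
force: [-0.5, -0.6, 0.4]
opening: 0.449
grasp_force: 0.0
dial_grip [281.5 199.1] 0.82 [[0.5686 0.0264 0.091 ]]
dial [284.2 190.4] 0.59 [[0.5718 0.0275 0.06  ]]
1860 ((0.5582208633422852, 0.03077493980526924), (0.0586458258330822, 0.08443678915500641), 78.27971649169922) 0.06859300925065584
axis deg 171.32766863673262 mean [0.56967184 0.03058633 0.06855174]
843 ((0.5700811743736267, 0.028329554945230484), (0.04868209362030029, 0.014018302783370018), 84.05587005615234) 0.10133794165284526
axis deg 84.1422973750654 mean [0.57015373 0.02972338 0.10109309]
2.7 [0.56461229 0.02570944 0.24771227] -4.640949792937457 [-8.7 25.6 90.8  0.  63.6 -4.1] 0.44914425190711316 [-0.52001249 -0.56641041  0.40517223] [-0.09506972  0.05997015  0.00377427]
```

View pics/w1.png

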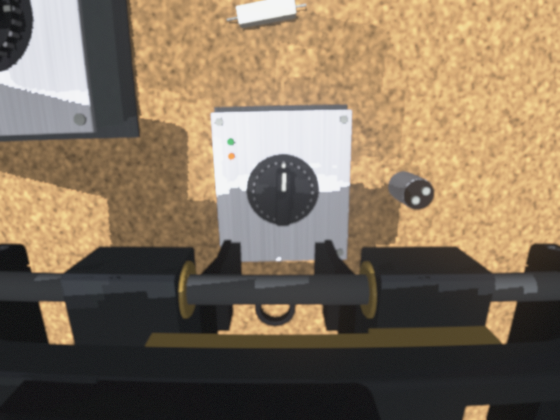

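The wrist picture shows the dial at (283,189), its white line towards +y, the capacitor at (412,190) and the resistor at (267,11), all clear of the gripper. Bar centre is about (0.570, 0.028), with its axis at 84.1°. I'll descend and grip.

```bash
python3 -m handwheel '[[0.003,0.001,0,0,0,-0.01],[0.0055,0.0023,-0.02,0,0,-0.01],[0.0055,0.0023,-0.05,0,0,-0.01],[0.0055,0.0023,-0.08,0,0,-0.01],[0.0055,0.0023,-0.11,0,0,-0.01],[0.0055,0.0023,-0.13,0,0,-0.01],[0.0055,0.0023,-0.145,0,0,-0.01],[0.0055,0.0023,-0.148,0,0,-0.01]]' -
python3 -m handwheel '[[0,0,0,0,0,0],[0,0,0,0,0,0],[0,0,0,0,0,0],[0,0,0,0,0,0],[0,0,0,0,0,0],[0,0,0,0,0,0],[0,0,0,0,0,0],[0,0,0,0,0,0]]' -1
cat > s.py <<'E'
from h import *
st=bot.read_state();R=st["tcp_rot"]
print(st["time_s"],st["position"].round(4),"yaw",np.degrees(np.arctan2(R[1][1],R[0][1])).round(2),"j6",st["joint_positions"][5].round(1),"open",round(st["opening"],3),"gf",st["grasp_force"],"F",st["force"].round(2),"M",st["moment"].round(3))
E
python3 s.py
```

```text
time_s: 3.52
position: [0.5688, 0.0269, 0.0966]
tcp_rot: [[0.104, 0.995, -0.005], [0.995, -0.104, 0.001], [0.0, -0.006, -1.0]]
force: [0.3, -0.7, 0.3]
opening: 0.452
grasp_force: 0.0
time_s: 4.18
position: [0.57, 0.0267, 0.1007]
tcp_rot: [[0.103, 0.995, -0.0], [0.995, -0.103, -0.0], [-0.0, -0.0, -1.0]]
force: [-2.4, 0.1, 5.7]
opening: 0.16
grasp_force: 30.0
4.1833 [0.57   0.0267 0.1007] yaw -5.89 j6 -2.6 open 0.16 gf 30.00086168758571 F [-2.36  0.1   5.65] M [-0.073  0.564 -0.075]
```

```bash
python3 -m handwheel '[[0,0,0,0,0,-0.025],[0,0,0,0,0,-0.05],[0,0,0,0,0,-0.075],[0,0,0,0,0,-0.1],[0,0,0,0,0,-0.125],[0,0,0,0,0,-0.14],[0,0,0,0,0,-0.157],[0,0,0,0,0,-0.157]]' - >/dev/null; python3 s.py
python3 -m handwheel '[[0,0,0,0,0,-0.007],[0,0,0,0,0,-0.014],[0,0,0,0,0,-0.02],[0,0,0,0,0,-0.026],[0,0,0,0,0,-0.026],[0,0,0,0,0,-0.026],[0,0,0,0,0,-0.026],[0,0,0,0,0,-0.026]]' - >/dev/null; python3 s.py
```

```text
4.85 [0.5699 0.0268 0.1007] yaw -23.95 j6 15.4 open 0.158 gf 30.00148553168401 F [-4.04 -0.61  6.03] M [-0.083  0.654  0.021]
5.5167 [0.5698 0.0268 0.1007] yaw -26.84 j6 18.3 open 0.164 gf 30.001010801643133 F [-3.28 -0.16  5.54] M [-0.071  0.659  0.03 ]
```

```bash
for i in 1 2; do python3 -m handwheel '[[0,0,0,0,0,-0.004],[0,0,0,0,0,-0.009],[0,0,0,0,0,-0.009],[0,0,0,0,0,-0.009],[0,0,0,0,0,-0.009],[0,0,0,0,0,-0.009],[0,0,0,0,0,-0.009],[0,0,0,0,0,-0.009]]' - >/dev/null; python3 s.py; done
```

```text
6.1833 [0.5698 0.0268 0.1007] yaw -27.87 j6 19.4 open 0.161 gf 30.001126297283918 F [-2.56  0.39  6.57] M [-0.043  0.689  0.033]
6.85 [0.5698 0.0268 0.1007] yaw -28.89 j6 20.4 open 0.156 gf 30.00121369259432 F [-3.24  0.13  6.84] M [-0.029  0.686  0.119]
```

```bash
for i in 1 2; do python3 -m handwheel '[[0,0,0,0,0,-0.004],[0,0,0,0,0,-0.009],[0,0,0,0,0,-0.009],[0,0,0,0,0,-0.009],[0,0,0,0,0,-0.009],[0,0,0,0,0,-0.009],[0,0,0,0,0,-0.009],[0,0,0,0,0,-0.009]]' - >/dev/null; python3 s.py; done
```

```text
7.5167 [0.5698 0.0268 0.1007] yaw -29.93 j6 21.4 open 0.155 gf 30.000797112006694 F [-2.53  0.02  7.23] M [-0.071  0.679  0.115]
8.1833 [0.5698 0.0268 0.1007] yaw -30.95 j6 22.4 open 0.162 gf 30.001182958949357 F [-2.35  1.12  6.43] M [-0.074  0.699  0.129]
```

Torque levelled off at a detent's 0.1 N m, so this isn't the stop. On over the next click.

```bash
python3 -m handwheel '[[0,0,0,0,0,-0.015],[0,0,0,0,0,-0.03],[0,0,0,0,0,-0.045],[0,0,0,0,0,-0.06],[0,0,0,0,0,-0.075],[0,0,0,0,0,-0.09],[0,0,0,0,0,-0.096],[0,0,0,0,0,-0.096]]' - >/dev/null; python3 s.py
for i in 1 2 3; do python3 -m handwheel '[[0,0,0,0,0,-0.004],[0,0,0,0,0,-0.009],[0,0,0,0,0,-0.013],[0,0,0,0,0,-0.0135],[0,0,0,0,0,-0.0135],[0,0,0,0,0,-0.0135],[0,0,0,0,0,-0.0135],[0,0,0,0,0,-0.0135]]' - >/dev/null; python3 s.py; done
```

```text
8.85 [0.5698 0.0268 0.1007] yaw -42.02 j6 33.5 open 0.162 gf 30.001234661322087 F [-3.36  0.23  6.04] M [-0.08   0.656  0.007]
9.5167 [0.5698 0.0268 0.1007] yaw -43.52 j6 35.0 open 0.153 gf 30.001104692928493 F [-3.88 -0.02  6.66] M [-0.042  0.694  0.055]
10.1833 [0.5697 0.0268 0.1007] yaw -45.06 j6 36.5 open 0.159 gf 30.001285679172724 F [-3.21 -0.19  6.66] M [0.035 0.681 0.061]
10.85 [0.5697 0.0268 0.1007] yaw -46.6 j6 38.1 open 0.163 gf 30.00116158509627 F [-4.1   0.96  5.41] M [-0.023  0.738  0.097]
```

```bash
for i in 1 2; do python3 -m handwheel '[[0,0,0,0,0,-0.004],[0,0,0,0,0,-0.009],[0,0,0,0,0,-0.009],[0,0,0,0,0,-0.009],[0,0,0,0,0,-0.009],[0,0,0,0,0,-0.009],[0,0,0,0,0,-0.009],[0,0,0,0,0,-0.009]]' - >/dev/null; python3 s.py; done
```

```text
11.5167 [0.5697 0.0268 0.1007] yaw -47.63 j6 39.1 open 0.161 gf 30.001126409042627 F [-2.44  0.02  6.65] M [-0.038  0.732  0.143]
12.1833 [0.5697 0.0268 0.1007] yaw -48.65 j6 40.1 open 0.155 gf 30.001145009882748 F [-3.13 -0.14  6.79] M [-0.035  0.685  0.152]
```

Same detent profile, so the stop should be at about 57° (yaw about -63°).

```bash
python3 -m handwheel '[[0,0,0,0,0,-0.015],[0,0,0,0,0,-0.03],[0,0,0,0,0,-0.045],[0,0,0,0,0,-0.06],[0,0,0,0,0,-0.075],[0,0,0,0,0,-0.09],[0,0,0,0,0,-0.096],[0,0,0,0,0,-0.096]]' - >/dev/null; python3 s.py
for i in 1 2 3 4; do python3 -m handwheel '[[0,0,0,0,0,-0.004],[0,0,0,0,0,-0.009],[0,0,0,0,0,-0.009],[0,0,0,0,0,-0.009],[0,0,0,0,0,-0.009],[0,0,0,0,0,-0.009],[0,0,0,0,0,-0.009],[0,0,0,0,0,-0.009]]' - >/dev/null; python3 s.py; done
```

```text
12.85 [0.5697 0.0269 0.1007] yaw -59.72 j6 51.2 open 0.157 gf 30.001339791342616 F [-2.83  0.82  7.21] M [-0.067  0.755  0.007]
13.5167 [0.5697 0.0269 0.1007] yaw -60.72 j6 52.2 open 0.161 gf 30.001137165818363 F [-3.14  0.06  5.81] M [-0.03   0.702 -0.004]
14.1833 [0.5697 0.0269 0.1007] yaw -61.75 j6 53.2 open 0.165 gf 30.00104764709249 F [-2.83 -0.31  7.43] M [0.015 0.673 0.031]
14.85 [0.5697 0.0269 0.1007] yaw -62.77 j6 54.3 open 0.158 gf 30.00121257500723 F [-2.61  0.64  6.22] M [0.029 0.765 0.079]
15.5167 [0.5697 0.0269 0.1007] yaw -63.8 j6 55.3 open 0.16 gf 30.00120468204841 F [-2.62  0.22  6.46] M [0.037 0.762 0.072]
```

```bash
for i in 1 2; do python3 -m handwheel '[[0,0,0,0,0,-0.004],[0,0,0,0,0,-0.007],[0,0,0,0,0,-0.007],[0,0,0,0,0,-0.007],[0,0,0,0,0,-0.007],[0,0,0,0,0,-0.007],[0,0,0,0,0,-0.007],[0,0,0,0,0,-0.007]]' - >/dev/null; python3 s.py; done
```

```text
16.1833 [0.5697 0.0269 0.1007] yaw -64.59 j6 56.1 open 0.162 gf 30.001173773780465 F [-2.83  0.16  6.76] M [0.015 0.719 0.084]
16.85 [0.5696 0.0269 0.1007] yaw -65.37 j6 56.9 open 0.156 gf 30.001204228028655 F [-2.99  0.66  6.46] M [-0.016  0.719  0.188]
```

```bash
for i in 1 2; do python3 -m handwheel '[[0,0,0,0,0,-0.004],[0,0,0,0,0,-0.006],[0,0,0,0,0,-0.006],[0,0,0,0,0,-0.006],[0,0,0,0,0,-0.006],[0,0,0,0,0,-0.006],[0,0,0,0,0,-0.006],[0,0,0,0,0,-0.006]]' - >/dev/null; python3 s.py; done
```

```text
17.5167 [0.5696 0.0269 0.1007] yaw -66.05 j6 57.5 open 0.161 gf 30.001224847510457 F [-2.56  0.48  7.36] M [0.064 0.764 0.267]
18.1833 [0.5697 0.0269 0.1007] yaw -66.74 j6 58.2 open 0.158 gf 30.00115650705993 F [-3.88  0.81  6.4 ] M [0.033 0.78  0.248]
```

```bash
for i in 1 2; do python3 -m handwheel '[[0,0,0,0,0,-0.004],[0,0,0,0,0,-0.006],[0,0,0,0,0,-0.006],[0,0,0,0,0,-0.006],[0,0,0,0,0,-0.006],[0,0,0,0,0,-0.006],[0,0,0,0,0,-0.006],[0,0,0,0,0,-0.006]]' - >/dev/null; python3 s.py; done
```

```text
18.85 [0.5696 0.0269 0.1007] yaw -67.41 j6 58.9 open 0.156 gf 30.00112069537863 F [-3.05 -0.46  7.26] M [0.084 0.76  0.291]
19.5167 [0.5696 0.027  0.1007] yaw -68.08 j6 59.6 open 0.161 gf 30.001253220252693 F [-3.39 -0.11  6.64] M [0.043 0.737 0.366]
```

```bash
for i in 1; do python3 -m handwheel '[[0,0,0,0,0,-0.004],[0,0,0,0,0,-0.006],[0,0,0,0,0,-0.009],[0,0,0,0,0,-0.009],[0,0,0,0,0,-0.009],[0,0,0,0,0,-0.009],[0,0,0,0,0,-0.009],[0,0,0,0,0,-0.009]]' - >/dev/null; python3 s.py; python3 -m handwheel '[[0,0,0,0,0,0],[0,0,0,0,0,0],[0,0,0,0,0,0],[0,0,0,0,0,0],[0,0,0,0,0,0],[0,0,0,0,0,0],[0,0,0,0,0,0],[0,0,0,0,0,0]]' - >/dev/null; python3 s.py; done
```

```text
20.1833 [0.5696 0.0269 0.1007] yaw -69.1 j6 60.6 open 0.163 gf 30.00115165952593 F [-3.53  1.64  6.84] M [0.116 0.756 0.323]
20.85 [0.5696 0.027  0.1007] yaw -69.1 j6 60.6 open 0.16 gf 30.001303385943174 F [-3.06  0.63  6.97] M [0.118 0.773 0.378]
```

The dial is firm against the stop: total about 0.4 N m, held for more than 0.6 s. The last rest is at tool yaw about -59.9°, so four clicks back is about +12.1°, a turn of +81.2° from here (share 0.709).

```bash
for i in 1 2 3; do python3 -m handwheel '[[0,0,0,0,0,0.03],[0,0,0,0,0,0.062],[0,0,0,0,0,0.094],[0,0,0,0,0,0.126],[0,0,0,0,0,0.158],[0,0,0,0,0,0.19],[0,0,0,0,0,0.22],[0,0,0,0,0,0.236]]' - >/dev/null; python3 s.py; done
python3 -m handwheel '[[0,0,0,0,0,0],[0,0,0,0,0,0],[0,0,0,0,0,0],[0,0,0,0,0,0],[0,0,0,0,0,0],[0,0,0,0,0,0],[0,0,0,0,0,0],[0,0,0,0,0,0]]' - >/dev/null; python3 s.py
```

```text
21.5167 [0.5698 0.0268 0.1007] yaw -42.02 j6 33.5 open 0.156 gf 30.00136171700433 F [-2.88  0.3   7.17] M [-0.042  0.658 -0.052]
22.1833 [0.5699 0.0267 0.1007] yaw -14.99 j6 6.5 open 0.159 gf 30.001074755564332 F [-2.24  0.15  5.61] M [-0.11   0.588 -0.066]
22.85 [0.57   0.0268 0.1007] yaw 12.06 j6 -20.6 open 0.157 gf 30.001116720959544 F [-1.78  1.24  5.77] M [-0.004  0.481 -0.036]
23.5167 [0.57   0.0268 0.1007] yaw 11.92 j6 -20.4 open 0.159 gf 30.000861869193614 F [-2.28 -0.19  6.41] M [-0.043  0.471  0.007]
```

```bash
python3 -m handwheel '[[0,0,0,0,0,0],[0,0,0,0,0,0],[0,0,0,0,0,0],[0,0,0,0,0,0],[0,0,0,0,0,0],[0,0,0,0,0,0],[0,0,0,0,0,0],[0,0,0,0,0,0]]' -0.1; python3 -m handwheel '[[0,0,0.01,0,0,0],[0,0,0.03,0,0,0],[0,0,0.05,0,0,0],[0,0,0.08,0,0,0],[0,0,0.11,0,0,0],[0,0,0.14,0,0,0],[0,0,0.15,0,0,0],[0,0,0.15,0,0,0]]' - >/dev/null; python3 look.py w2
```

```text
time_s: 24.18
position: [0.5704, 0.0267, 0.0995]
tcp_rot: [[-0.207, 0.978, -0.0], [0.978, 0.207, -0.0], [0.0, -0.0, -1.0]]
force: [-0.3, 0.2, -0.3]
opening: 0.449
grasp_force: 0.0
dial_grip [274.9 196.1] 0.98 [[0.5712 0.0282 0.091 ]]
dial [277.1 187.2] 0.6 [[0.573  0.0305 0.06  ]]
1790 ((0.5573124885559082, 0.030475258827209473), (0.05943281203508377, 0.08509893715381622), 78.78927612304688) 0.06860724827699999
axis deg 8.733551969632828 mean [0.56944227 0.03035719 0.06856704]
813 ((0.5698288083076477, 0.028522877022624016), (0.013822324573993683, 0.04835733771324158), 12.033454895019531) 0.10131926439984956
axis deg 102.43715118597427 mean [0.56971645 0.03003075 0.10103878]
24.85 [0.57233019 0.02646659 0.25330589] 11.926005430920016 [ -8.5  25.6  89.7   0.   64.2 -20.4] 0.4480618879654418 [ 0.11094553 -0.5352642  -0.19187889] [-0.08065191 -0.04939903  0.01313558]
```

View pics/w2.png

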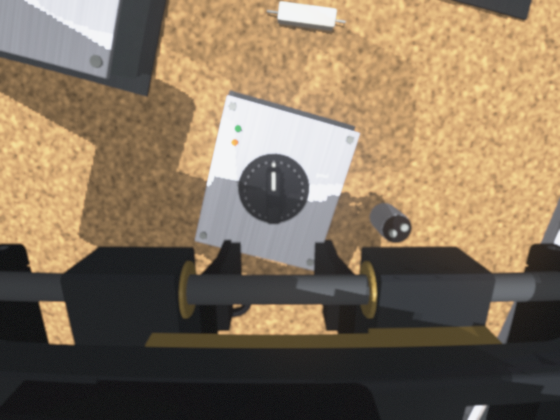

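The picture shows the dial at (274,187) released, with its bar at 102.3°. That is +18° net, matching 54° clockwise and then 72° back. The bystanders are untouched and the gripper is clear.

```bash
python3 -c "
from rig import bot
print(bot.hand_in())"
```

```text
the job is handed in; nothing more can be done
None
```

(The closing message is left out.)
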